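# Show the waisted glass's rim to the inspection camera

## Task

Lift the tall waisted glass out of the divided carton and hold it up to the small camera so that the rim can be checked for chips: the glass tilted so that its open mouth faces straight into the lens, with the centre of the mouth 20 cm above the table, straight over the centre of the painted ring. Leave the other glasses and things where they are and do not touch the camera or its stand; finish while still holding the glass there, quite still, with nothing but the gripper carrying it.

Things in the scene. Friction and masses are not known exactly. Their poses are not given: they have to be found in the camera images.
- glass_center (a point): the tall waisted green-tinted glass, mouth down in a cell of the carton; tallest thing there, the only one with a waist. 155 mm tall, 0.15 to 0.31 kg. This point: its centre, half-way up. z axis: along the glass from mouth to foot (up at the start). Diameter 74 mm at the mouth, 68 at 45 mm from it, a straight waist of 48 from 108 to 141 mm, then a foot of 58 from 150 to 155 mm
- glass_mouth (a point): centre of the same glass's mouth (its open end, 74 mm wide, on the carton floor at the start); axes as glass_center
- glass_waist (a point): centre of the same glass's waist (48 mm diameter), 128 mm from the mouth along its axis, a good place to grip: about 133 mm above the table at the start; axes as glass_center
- carton: open cardboard carton, 206 x 306 x 70 mm, fixed to the table, floor 5 mm thick; divided 2 (along its x) by 3 (along its y) into six cells about 95 mm wide, centres at about x = -50, 50 and y = -100, 0, 100 mm; walls 70 mm high, dividers 60 mm. Origin: centre of its underside. One flap slopes down outside its -x wall
- station: fixed camera station: grey base plate 270 x 150 x 6 mm with a white ring (74 mm) painted on it and a small dark camera with a white ring light, set low and looking up. Origin: under the centre of the painted ring, at table height; the camera stands on its +x side, lens 103 mm along +x from the ring's centre
- lens: the camera of the station. Origin: centre of the front face of its lens, 77 mm above the table; its z axis is the direction in which the camera looks: 50 degrees above level, back over the painted ring. The camera head is 66 mm wide and reaches 75 mm behind the front face
- view_point (a point): the point in the air where the camera is focused: 200 mm straight above the centre of the painted ring, on the lens's axis, 160 mm in front of the lens
- shaker_center (a point): steel shaker, 60 mm diameter, 84 mm tall, with a rounded top, in a cell of the carton; its centre. To be left where it is
- mill_center (a point): dark wooden pepper mill, 56 mm diameter, 172 mm tall, on the table; its centre. To be left where it is
- tall_glass_center (a point): straight clear glass, 68 mm diameter, 150 mm tall, mouth down on the table; its centre. To be left where it is
- mug_center (a point): clear glass mug, 80 mm diameter, 100 mm tall, on the table; its centre. To be left where it is
- tumbler0_center (a point): short straight tumbler, 72 mm diameter, 85 mm tall, mouth down in a cell of the carton; its centre. To be left where it is
- tumbler1_center (a point): short straight tumbler, 72 mm diameter, 85 mm tall, mouth down in a cell of the carton; its centre. To be left where it is
- tumbler2_center (a point): short straight tumbler, 72 mm diameter, 85 mm tall, mouth down in a cell of the carton; its centre. To be left where it is
- tumbler3_center (a point): short straight tumbler, 72 mm diameter, 85 mm tall, mouth down in a cell of the carton; its centre. To be left where it is
Things that resemble listed ones, but are neither listed nor needed, are in the scene too. What is shaped like the part that bears glass_center but purple is not meant.

How it is judged:
By the outcome, as a careful person would: the job done as asked, in the order asked, and still so for the second after the job is handed in, while the arm keeps its last pose, push and grip.
It also fails if it takes over 35 s, if anything falls off the work surface, if the arm or the gripper's body presses on something with over 40 N, if the wrist force passes 120 N, or if a joint passes its speed limit or range.

## Robot

A 6-joint arm with a two-finger parallel gripper is mounted at the origin on the work surface. World frame = base frame: x ahead of the robot, y to its left, z up, the work surface at z = 0. Lengths are in m, angles in rad, forces in N, time in s.
With the tool pointing down it reaches from about 0.325 to 0.775 m from the base axis. Payload 5.5 kg.
Tool frame: the origin (TCP) lies between the finger pads; the fingertips stand 8 mm ahead of it and the grasp point (between the pads) lies 11 mm behind it (tcp_to_tips is the distance from the TCP to the fingertips, in m); z points along the fingers, y is the direction in which the jaws open and shut (so a half turn about z gives the same grasp; the last joint's range is limited). The gripper opens to 88 mm and grips with 3 to 60 N. Pads are 20 mm wide; open, the fingers measure 115 mm over their backs; the gripper's body (75 mm by 178 mm) begins 61 mm behind the grasp point.
Start: joints at [1.079, 0.091, 1.231, -0, 1.82, -0.057], TCP at [0.253, 0.544, 0.205] pointing down, gripper open.
Joint ranges: [-2.87, 2.87], [-0.86, 2.18], [0.17, 2.46], [-1.51, 4.65], [0.06, 2.69], [-2.65, 2.65]. Speed limits (rad/s): [2.57, 2.57, 3.01, 3.14, 3.14, 3.14].

## Interface

Orientations are given as a unit quaternion [w, x, y, z].
In Python, from bench import * gives the robot as it stands. Calls block until the motion is done:
- move_to(position, orientation): joint-space move of the TCP to a pose.
- move_l(position, speed=0.15, orientation=None): straight line of the TCP; orientation=None keeps the orientation; speed is the mean speed in m/s.
- movej(angles): joint-space move.
- gripper_open() and close(): open the fingers fully, or close them until they stop; the grip force is fixed at half the most.
- hold(seconds).
- inverse_kinematics(position, orientation): joint angles nearest the present ones, or None.
- state(): the state.
- get_image(name): name is "scene" or "side" or "wrist"; returns a dict with "frame" (384x512x3 uint8, blue, green, red), "depth" (384x512 float32, m along the optical axis (not along the pixel's ray), 0 where there is no reading), "camera_matrix" (3x3 intrinsics, pixels), "k1" (the pictures are not rectified: a ray, as slopes to the right and down, at radius r is drawn at 1 + k1 r^2 times it, then the intrinsics apply), "view" (4x4, takes a point from world to camera coordinates). Camera axes: x right, y up, looking along -z (the intrinsics and any distortion apply to the point x, -y, -z); pixel columns grow to the right and rows downward; lengths in m; the calibration is good to about 2 mm. A picture is of the moment at which its call begins.
A pose or a line that the arm cannot do raises IKError and nothing moves.
- job_done(): hands the job in, once; it reports no verdict.
The state is a dict: "time": time; "joint_pos": joint angles; "dq": joint speeds; "joint_torque": joint torques, N m; "ee_pos": TCP position; "ee_rot": TCP orientation; "ft_force": force on the tool from outside, world axes, zero at the start; "moment": the same for the moment, N m; "finger_gap": finger opening in m.
Only numpy, scipy, OpenCV 4.12 (cv2) and the standard library are available. Lean on these libraries where they do the work, as an engineer would, in place of code of your own. Each camera call takes 0.05 s, during which the arm holds its last target.

## Working session

There is one attempt and no reset: what is moved stays moved. The work goes in short steps, each a Python script; the robot and the scene stay as the last script left them, time stands still between calls to the robot, and variables do not carry over. Pictures are saved under pics/ and viewed, and the job is handed in when it is done.

```bash
ls; mkdir -p pics; python3 - <<'E'
from bench import *
import cv2,numpy as np,pickle
s=state();print(s)
d={}
for n in ["scene","side","wrist"]:
    g=get_image(n);d[n]=g
    cv2.imwrite(f"pics/{n}0.png",cv2.resize(g["frame"],(768,576),interpolation=cv2.INTER_CUBIC))
    print(n,g["camera_matrix"],g["k1"],g["view"])
pickle.dump(d,open("d0.pkl","wb"))
E
```

```text
pics
{'time': 0.0, 'joint_pos': array([ 1.07930855e+00,  9.18594134e-02,  1.23184370e+00,  2.29769148e-06,
        1.81983350e+00, -5.66839053e-02]), 'dq': array([ 0.00179871,  0.00106237, -0.00058166, -0.00164438, -0.00163354,
        0.00088289]), 'joint_torque': array([ 6.34357275e-05, -4.46434665e+01, -4.06460202e+01,  6.97435881e-02,
        2.88885942e-02, -1.73285616e-04]), 'ee_pos': array([0.25257434, 0.54388144, 0.20383042]), 'ee_rot': array([-2.64155176e-04,  2.15693066e-01,  9.76460730e-01, -9.35398014e-04]), 'ft_force': array([-0.02684917, -0.23948588,  0.34916356]), 'moment': array([ 0.0402391 , -0.02886798,  0.02211049]), 'finger_gap': 0.08778777781178908}
scene [[438.39794806   0.         254.52094317]
 [  0.         438.39794806 191.30252808]
 [  0.           0.           1.        ]] -0.035698951130101804 [[ 7.23254183e-01  6.90581128e-01 -1.04549477e-03 -3.33065889e-01]
 [-5.82103234e-01  6.10457104e-01  5.37120051e-01  2.65240630e-01]
 [ 3.71563200e-01 -3.87865738e-01  8.43505162e-01 -1.52854081e+00]
 [ 0.00000000e+00  0.00000000e+00  0.00000000e+00  1.00000000e+00]]
side [[369.17231019   0.         258.36615109]
 [  0.         369.17231019 192.89715578]
 [  0.           0.           1.        ]] 0.04011247806875136 [[ 0.97436671 -0.22448968  0.01462542 -0.55451334]
 [ 0.14397625  0.67222188  0.72621524 -0.10137586]
 [-0.17285935 -0.70549424  0.6873118  -1.0847921 ]
 [ 0.          0.          0.          1.        ]]
wrist [[321.35684942   0.         257.09737132]
 [  0.         321.35684942 191.54533687]
 [  0.           0.           1.        ]] -0.07624904254653779 [[ 0.42160301  0.90677769 -0.00226365 -0.59862475]
 [-0.86974669  0.40367692 -0.28387609  0.03455569]
 [-0.25649872  0.12165181  0.9588583  -0.39108621]
 [ 0.          0.          0.          1.        ]]
```

View pics/scene0.png

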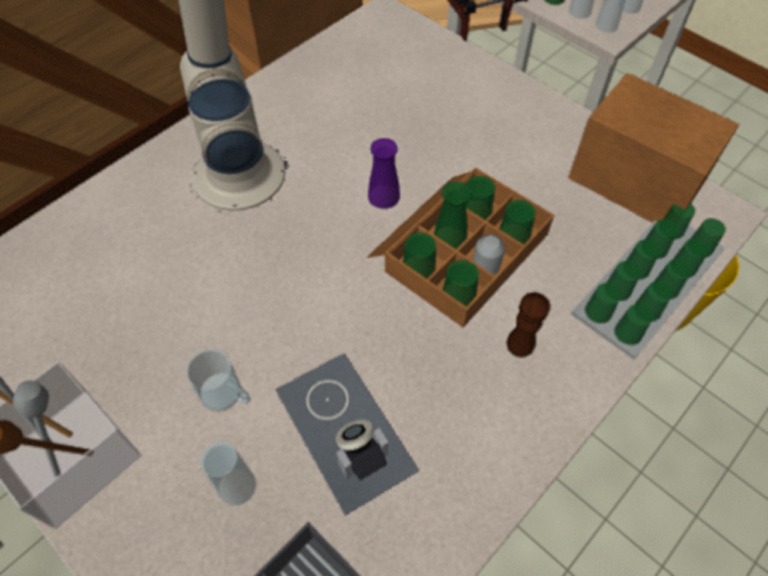

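View pics/side0.png

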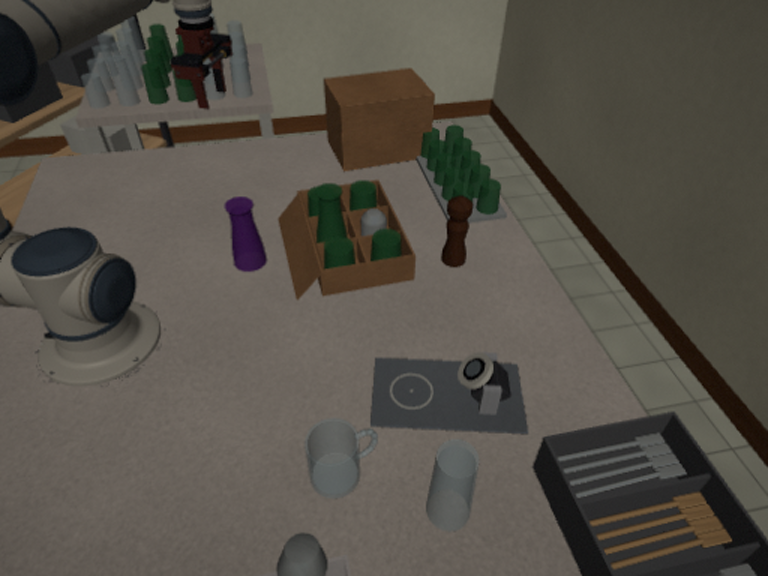

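View pics/wrist0.png

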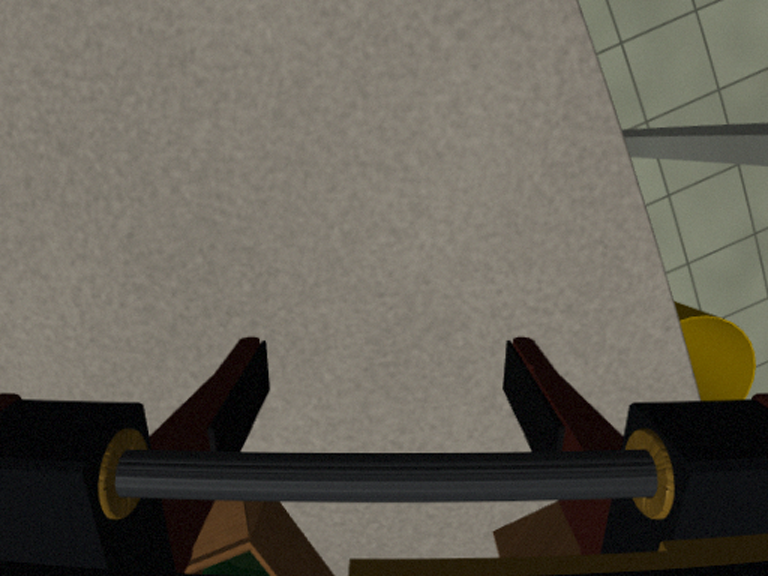

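The waisted green glass is in the carton at (453,213) in the scene picture and (330,212) in side. Things it could be taken for are the purple waisted glass (384,172), the green rack glasses (~(690,250)) and the short green tumblers in the carton. I choose the tall one with a waist in the carton and check it in close crops.

```bash
cat > h.py <<'E'
import numpy as np,cv2,pickle
def unproj(g,u,v,depth=None,z=None):
    K=g["camera_matrix"];x=(u-K[0,2])/K[0,0];y=(v-K[1,2])/K[1,1]
    a,b=x,y
    for _ in range(20):
        f=1+g["k1"]*(a*a+b*b);a,b=x/f,y/f
    V=g["view"];R=V[:3,:3];c=-R.T@V[:3,3]
    d=np.stack([a,-b,-np.ones_like(a)],-1)@R
    if z is not None: t=(z-c[2])/d[...,2]
    else: t=depth
    return c+np.asarray(t)[...,None]*d
def proj(g,P):
    V=g["view"];K=g["camera_matrix"];p=np.asarray(P)@V[:3,:3].T+V[:3,3]
    a=p[...,0]/-p[...,2];b=-p[...,1]/-p[...,2];f=1+g["k1"]*(a*a+b*b)
    return np.stack([a*f*K[0,0]+K[0,2],b*f*K[1,1]+K[1,2]],-1)
def cloud(g):
    v,u=np.mgrid[0:384,0:512].astype(float)
    return unproj(g,u,v,depth=g["depth"].astype(float))
E
python3 - <<'E'
from h import *
d=pickle.load(open("d0.pkl","rb"))
def crop(n,x0,y0,w,h,f,o):
    cv2.imwrite(o,cv2.resize(d[n]["frame"][y0:y0+h,x0:x0+w],None,fx=f,fy=f,interpolation=cv2.INTER_CUBIC))
crop("scene",245,105,130,115,6,"pics/c1.png")
crop("side",180,110,110,90,7,"pics/c2.png")
crop("scene",180,230,105,115,5,"pics/c3.png")
crop("side",240,230,115,65,6.5,"pics/c4.png")
for n in("scene","side"):
    g=d[n];C=cloud(g);print(n,(g["depth"]==0).mean())
    # table check
    for uv in ([(300,250),(190,170)] if n=="scene" else [(250,220),(150,230)]): print(uv,C[uv[1],uv[0]])
    hsv=cv2.cvtColor(g["frame"],cv2.COLOR_BGR2HSV)
    for uv in ([(303,123),(303,142),(302,155)] if n=="scene" else [(219,128),(220,142),(221,155)]): print('glass',uv,C[uv[1],uv[0]],hsv[uv[1],uv[0]])
E
```

```text
scene 0.004063924153645833
(300, 250) [ 6.89842294e-01 -5.19735374e-02  5.53102778e-04]
(190, 170) [ 2.52689635e-01 -8.16309787e-02 -1.46430295e-04]
glass (303, 123) [0.46600046 0.20303934 0.15822296] [ 63 148  79]
glass (303, 142) [0.49646953 0.17205612 0.1226525 ] [ 68 173  59]
glass (302, 155) [0.50285149 0.16737465 0.06894635] [ 59 131  66]
side 0.004023234049479167
(250, 220) [ 0.52326537 -0.08650799  0.00356617]
(150, 230) [ 0.23101091 -0.06277456  0.00325792]
glass (219, 128) [0.47902332 0.18049115 0.1633506 ] [ 64 137  52]
glass (220, 142) [0.47813338 0.17206619 0.11493658] [ 66 151  49]
glass (221, 155) [0.47731298 0.16203407 0.06926617] [ 68 146  49]
```

View pics/c1.png

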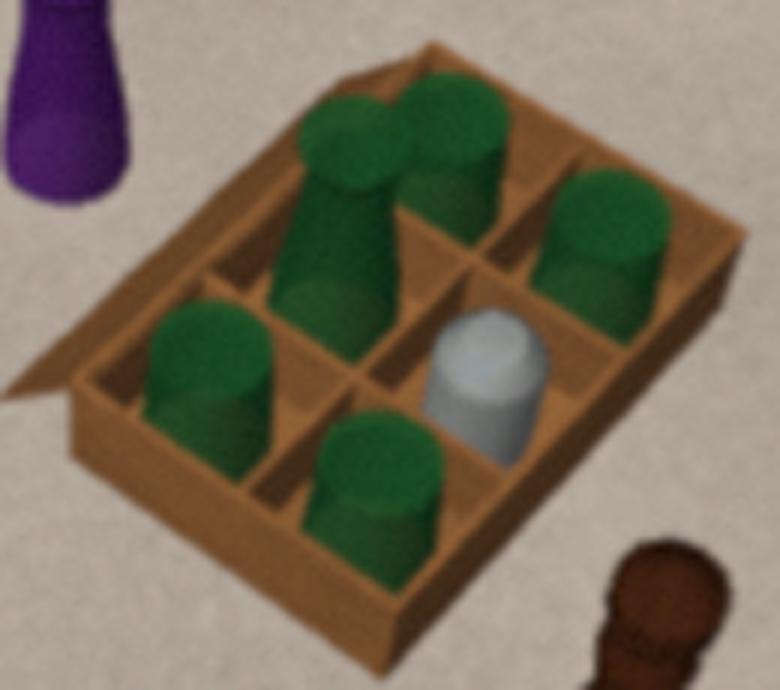

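View pics/c2.png

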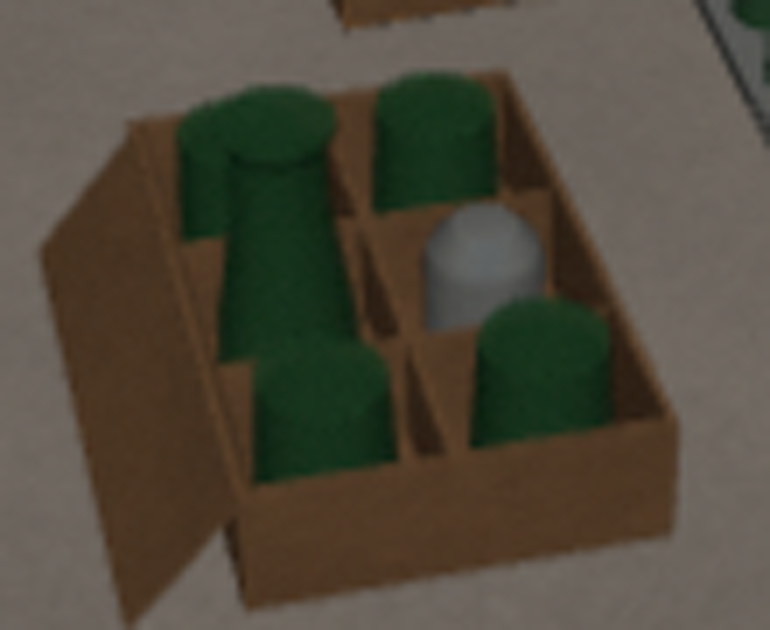

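View pics/c3.png

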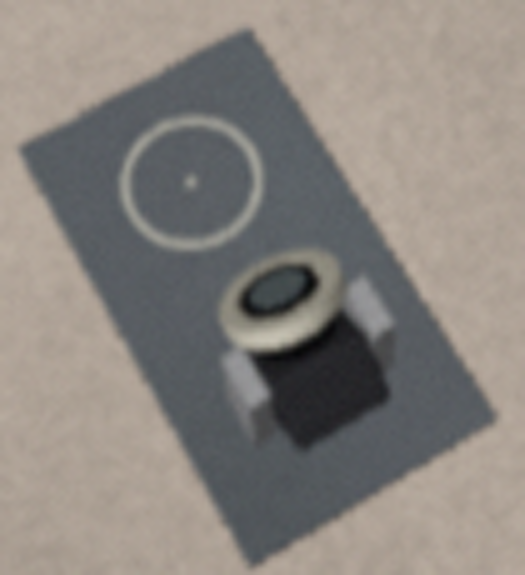

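View pics/c4.png

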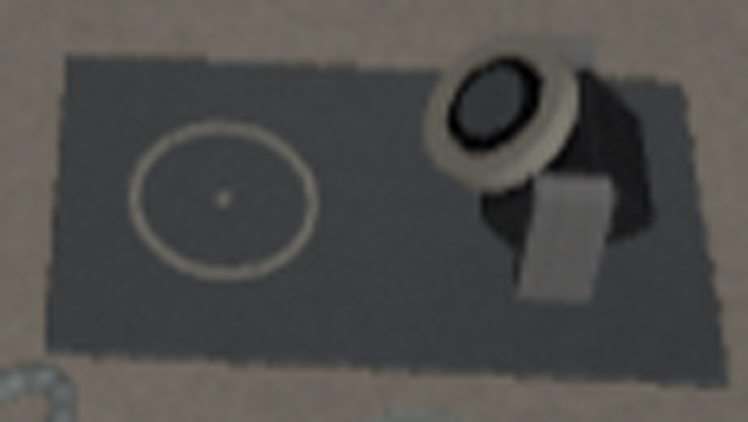

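```bash
python3 - <<'E'
from h import *
from scipy.optimize import least_squares
d=pickle.load(open("d0.pkl","rb"));S,D=d["scene"],d["side"]
def up(g,pts,f,o,z):
    p=np.array(pts,float);p=(p+.5)/f-.5+np.array(o);return unproj(g,p[:,0],p[:,1],z=z)
np.set_printoptions(precision=4,suppress=True)
print("foot",up(S,[(357,142)],6,(245,105),.160),up(D,[(276.5,125)],7,(180,110),.160))
print("ring",up(S,[(191,183)],5,(180,230),.006),up(D,[(223,199)],6.5,(240,230),.006))
a=up(S,[(20,148),(250,28),(497,418),(252,567)],5,(180,230),.006)
b=up(D,[(46,350),(66,57),(683,82),(728,385)],6.5,(240,230),.006)
for q in(a,b):
    print(q[:,:2].tolist());e1=q[3]-q[0];e2=q[2]-q[1];e3=q[1]-q[0];e4=q[2]-q[3]
    print(np.linalg.norm([e1,e2,e3,e4],axis=1),[np.degrees(np.arctan2(e[1],e[0])) for e in(e1,e2)],[np.degrees(np.arctan2(e[1],e[0]))-90 for e in(e3,e4)])
# lens centre
print("lens z=.077",up(S,[(279,290)],5,(180,230),.077),up(D,[(493,104)],6.5,(240,230),.077))
print("ringlight",up(S,[(281,300)],5,(180,230),.077),up(D,[(501,113)],6.5,(240,230),.077))
# carton corners top z=.07
print("carton",up(S,[(435,42),(747,232),(393,605),(75,383)],6,(245,105),.07)[:,:2].tolist())
print("carton",up(D,[(133,122),(508,72),(678,420),(243,487)],7,(180,110),.07)[:,:2].tolist())
def R(h): # radius vs height from mouth
    return np.interp(h,[0,45,108,141,150,155],[.037,.034,.024,.024,.029,.029]) if 0 else np.interp(h,np.array([0,45,108,141,150,155])/1e3,np.array([37,34,24,24,29,29])/1e3)
for n,g in d.items():
    if n=="wrist":continue
    C=cloud(g);hsv=cv2.cvtColor(g["frame"],cv2.COLOR_BGR2HSV)
    m=(abs(hsv[...,0].astype(int)-65)<20)&(hsv[...,1]>80)
    m=cv2.erode(m.astype(np.uint8),np.ones((3,3)))>0
    P=C[m];P=P[(np.hypot(P[:,0]-.479,P[:,1]-.185)<.05)&(P[:,2]>.095)&(P[:,2]<.15)]
    r=least_squares(lambda x:np.hypot(P[:,0]-x[0],P[:,1]-x[1])-R(P[:,2]-.005),[.48,.18],loss="soft_l1",f_scale=.002)
    print(n,len(P),r.x,np.std(r.fun))
E
```

```text
foot [[0.4824 0.1884 0.16  ]] [[0.4803 0.1887 0.16  ]]
ring [[ 0.5576 -0.2498  0.006 ]] [[ 0.5555 -0.2462  0.006 ]]
[[0.47282636241472237, -0.3017237163535329], [0.5127761565838855, -0.1594121826396358], [0.7695003038298773, -0.23049577691022266], [0.7308698185602228, -0.3732139667379081]]
[0.2678 0.2664 0.1478 0.1479] [np.float64(-15.485250037598476), np.float64(-15.476721491066312)] [np.float64(-15.68053063874477), np.float64(-15.145705320572702)]
[[0.4687394876020883, -0.30141913747801685], [0.507296882731497, -0.15779143928017825], [0.7680201271342633, -0.22856858772800293], [0.7259336905803475, -0.37356312676046943]]
[0.2671 0.2702 0.1487 0.151 ] [np.float64(-15.669017879131076), np.float64(-15.187763401820986)] [np.float64(-15.02696942966216), np.float64(-16.186016550104753)]
lens z=.077 [[ 0.6573 -0.2764  0.077 ]] [[ 0.6554 -0.2744  0.077 ]]
ringlight [[ 0.6618 -0.2794  0.077 ]] [[ 0.657  -0.2793  0.077 ]]
carton [[0.42309178719637874, 0.33815173803300624], [0.6257644763205712, 0.34764097495345947], [0.6367720699734468, 0.045125424753461485], [0.43819153130189326, 0.034654791353820324]]
carton [[0.42285455238408554, 0.342666865648634], [0.6247357598477298, 0.35038827513399484], [0.638777998326006, 0.049440203850919406], [0.43824723200821813, 0.04468398653547656]]
scene 168 [0.4805 0.19  ] 0.0014285624049001737
side 186 [0.4805 0.1928] 0.0015805527148642
```

Measurements agree between the two cameras. The glass axis is at about (0.481, 0.190) and the cell centre from the carton corners is at about (0.481, 0.19). The ring is at (0.5566, -0.248), station yaw -15.4°. The lens comes out at (0.6565, -0.2754) against (0.656, -0.2754) expected. Now I check IK for the planned poses.

```bash
cat > plan.py <<'E'
import numpy as np
from scipy.spatial.transform import Rotation as Ro
G=np.array([.481,.190]);ring=np.array([.5566,-.248]);yaw=np.radians(-15.4)
n=np.array([-np.cos(np.radians(50))*np.cos(yaw),-np.cos(np.radians(50))*np.sin(yaw),np.sin(np.radians(50))])
def quat(zt,yh):
    zt=zt/np.linalg.norm(zt);y=yh-zt*(zt@yh);y/=np.linalg.norm(y);x=np.cross(y,zt)
    q=Ro.from_matrix(np.stack([x,y,zt],1)).as_quat();return np.array([q[3],q[0],q[1],q[2]])
def az(a):return np.array([np.cos(a),np.sin(a),0])
a0=np.arctan2(G[1],G[0])
qpick=quat(np.array([0,0,-1.]),az(a0))
mouth=np.array([*ring,.2])
qend=quat(-n,az(yaw))          # jaw in the vertical plane
pend=mouth+.117*n
E
python3 - <<'E'
from plan import *
from bench import *
np.set_printoptions(precision=3,suppress=True)
for nm,p,q in[("above",[*G,.26],qpick),("pick",[*G,.122],qpick),("lift",[*G,.37],qpick),("mid",[.47,-.10,.37],quat(np.array([0,0,-1.]),az(-.2))),("end",pend,qend),("end+",pend+[-.03,.008,.05],qend),("endflip",pend,quat(-n,-az(yaw)))]:
    print(nm,np.array(p),inverse_kinematics(list(p),list(q)))
E
```

```text
above [0.481 0.19  0.26 ] [ 0.31  -0.113  1.335 -0.     1.919 -0.066]
pick [0.481 0.19  0.122] [ 0.31  -0.133  1.599 -0.     1.676 -0.066]
lift [0.481 0.19  0.37 ] [ 0.31  -0.031  1.055 -0.     2.117 -0.066]
mid [ 0.47 -0.1   0.37] [-0.28  -0.127  1.146 -0.     2.123 -0.08 ]
end [ 0.484 -0.228  0.29 ] [-0.684 -0.725  1.884  0.27   1.336 -0.39 ]
end+ [ 0.454 -0.22   0.34 ] [-0.731 -0.766  1.814  0.292  1.455 -0.399]
endflip [ 0.484 -0.228  0.29 ] None
```

```bash
python3 - <<'E'
from plan import *
from bench import *
import pickle,cv2
move_to([*G,.26],list(qpick))
s=state();print(s["time"],s["ee_pos"],s["ft_force"])
g=get_image("wrist");e=get_image("side");f=get_image("scene");pickle.dump({"wrist":g,"side":e,"scene":f},open("d1.pkl","wb"))
cv2.imwrite("pics/w1.png",cv2.resize(g["frame"],(768,576)));cv2.imwrite("pics/s1.png",cv2.resize(e["frame"],(768,576)))
from h import proj
for z in(.16,.113):
  t=np.linspace(0,6.28,13);r=.029 if z>.15 else .024
  print(z,(proj(g,np.stack([G[0]+r*np.cos(t),G[1]+r*np.sin(t),0*t+z],-1))*1.5)[::3].round(),(proj(g,np.array([*G,z]))*1.5).round(1))
E
```

```text
1.7167 [0.48072595 0.19081227 0.25976272] [ 0.03307138  0.37995175 -0.04396742]
0.16 [[430. 297.]
 [404. 236.]
 [341. 263.]
 [369. 322.]
 [430. 297.]] [386.  280.1]
0.113 [[418. 274.]
 [399. 230.]
 [354. 249.]
 [373. 293.]
 [418. 274.]] [386.  261.9]
```

View pics/w1.png

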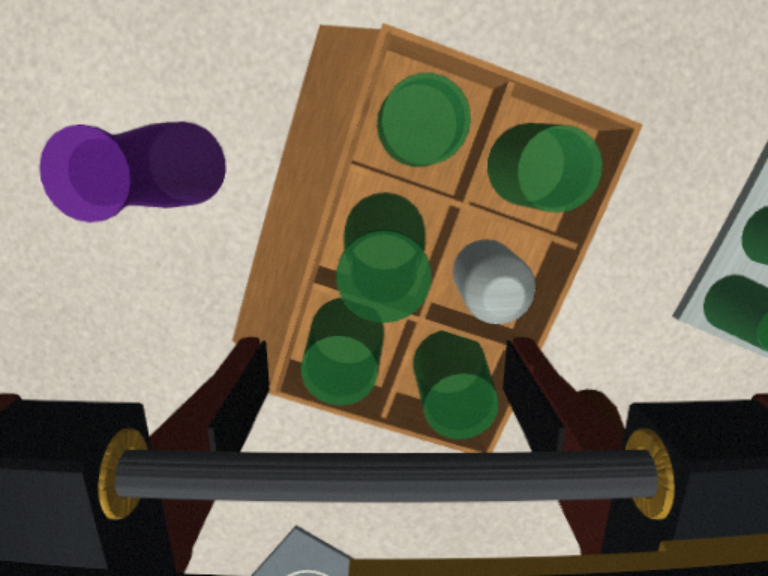

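View pics/s1.png

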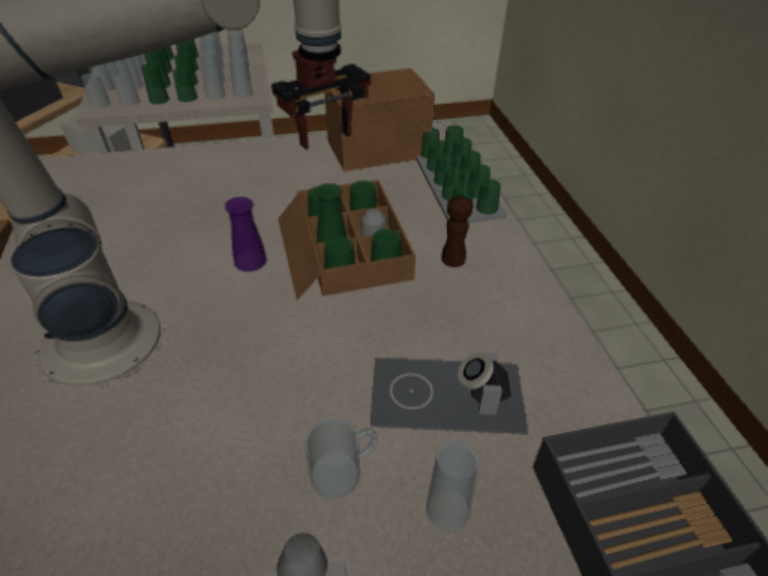

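The wrist view shows the waisted glass's foot at about (384,276), predicted at (386,280), so it is within 2–3 mm and between the fingers. I nudge the estimate to (0.480, 0.191) and grasp.

```bash
python3 - <<'E'
from plan import *
from bench import *
import pickle,cv2
T=np.array([.480,.191,.122])
move_l(list(T),speed=.08,orientation=list(qpick))
hold(.2);s=state();print(s["time"],s["ee_pos"],s["ft_force"])
err=T-s["ee_pos"]
move_l(list(T+err),speed=.02,orientation=list(qpick));hold(.2);s=state();print(s["time"],s["ee_pos"],s["ft_force"])
if abs(s["ft_force"]).max()<5:
    close();hold(.3);s=state();print(s["time"],s["ee_pos"],s["ft_force"],s["finger_gap"])
d={n:get_image(n) for n in("wrist","side","scene")};pickle.dump(d,open("d2.pkl","wb"))
cv2.imwrite("pics/w2.png",cv2.resize(d["wrist"]["frame"],(768,576)));cv2.imwrite("pics/s2.png",cv2.resize(d["side"]["frame"][60:220,150:330],(720,640)))
E
```

```text
3.9417 [0.48011592 0.19103732 0.12226721] [ 0.21857677 -0.09645689  0.12964399]
4.3917 [0.47987594 0.19096867 0.1217459 ] [-0.16592439  0.30082174  0.23583038]
5.2917 [0.47984082 0.19095534 0.12173517] [-0.84126317 -0.55978218  0.65467033] 0.056771515564449364
```

View pics/w2.png

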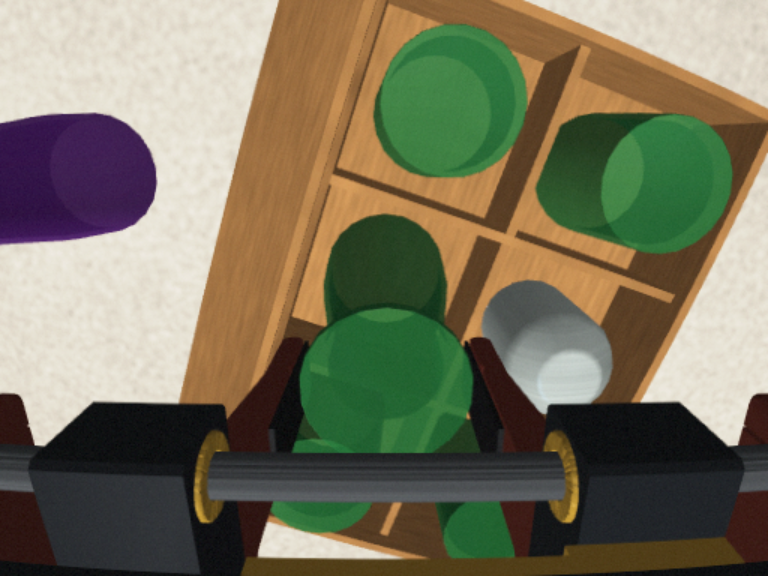

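View pics/s2.png

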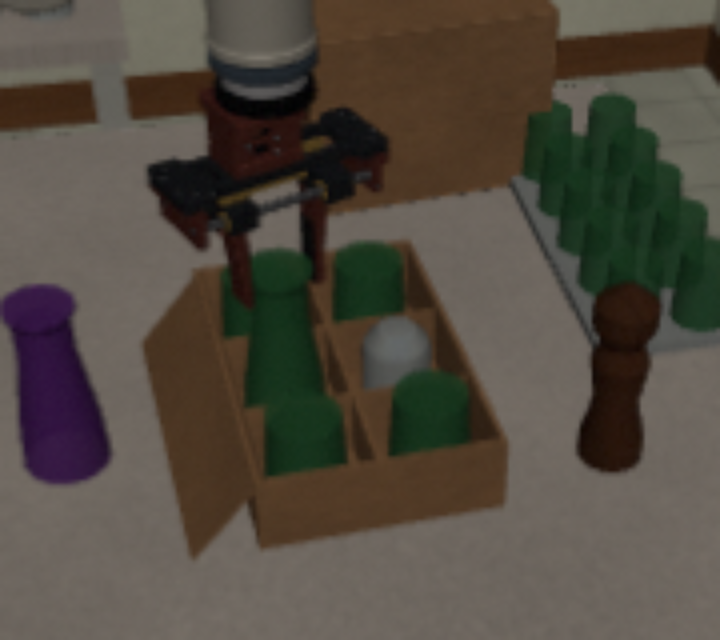

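The gap reads 56.8 mm where the waist should give 48, so I look into that before lifting.

```bash
python3 - <<'E'
from plan import *
from h import *
from bench import *
s=state();print(s["time"],s["finger_gap"],s["ee_pos"],s["ft_force"],s["moment"])
hold(.3);s=state();print(s["time"],s["finger_gap"],s["ee_pos"],s["ft_force"],s["moment"])
d={n:get_image(n) for n in("wrist","side","scene")};pickle.dump(d,open("d3.pkl","wb"))
for n,c,f in(("wrist",(180,190,160,120),5),("side",(190,70,80,110),6),("scene",(270,60,90,110),6)):
    g=d[n];im=g["frame"][c[1]:c[1]+c[3],c[0]:c[0]+c[2]]
    im=cv2.resize(im,None,fx=f,fy=f,interpolation=cv2.INTER_CUBIC)
    t=np.linspace(0,2*np.pi,60)
    for h,r,col in((.155,.029,(0,0,255)),(.141,.024,(255,0,0)),(.108,.024,(0,255,255)),(0,.037,(255,0,255))):
        P=np.stack([.480+r*np.cos(t),.191+r*np.sin(t),0*t+h+.005],-1)
        p=((proj(g,P)-np.array(c[:2])+.5)*f).astype(int)
        cv2.polylines(im,[p.reshape(-1,1,2)],True,col,1)
    cv2.imwrite(f"pics/{n}3.png",im)
E
```

```text
5.4417 0.056853673259329815 [0.47985513 0.19095672 0.12174421] [-0.51240395 -0.71462191  1.09813288] [-0.03007031  0.15592228 -0.01001592]
5.7417 0.056743547728004516 [0.47988498 0.19093848 0.12173341] [-0.89338606 -0.17478114 -0.06866793] [-0.08863055  0.17508021  0.05469884]
```

View pics/wrist3.png

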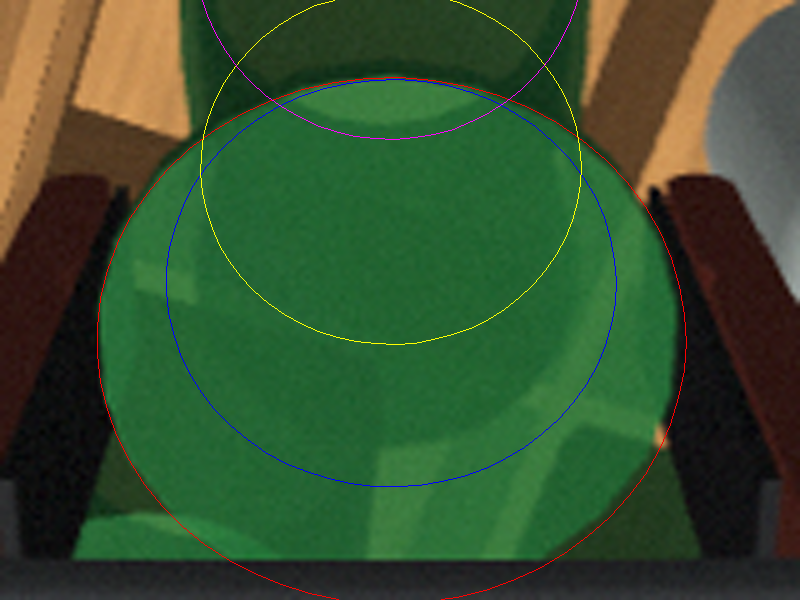

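View pics/side3.png

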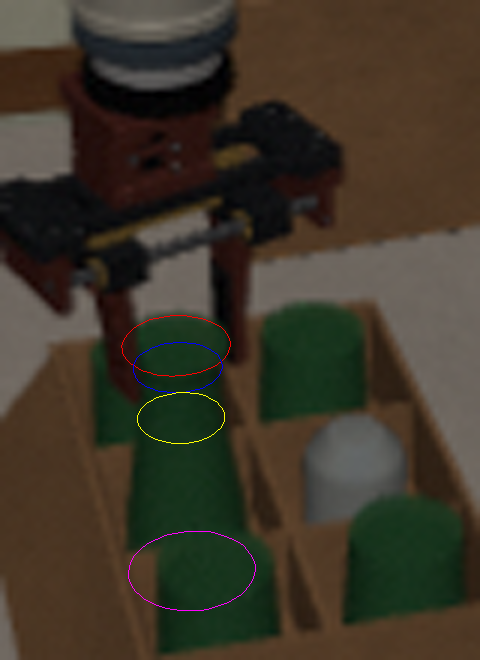

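View pics/scene3.png

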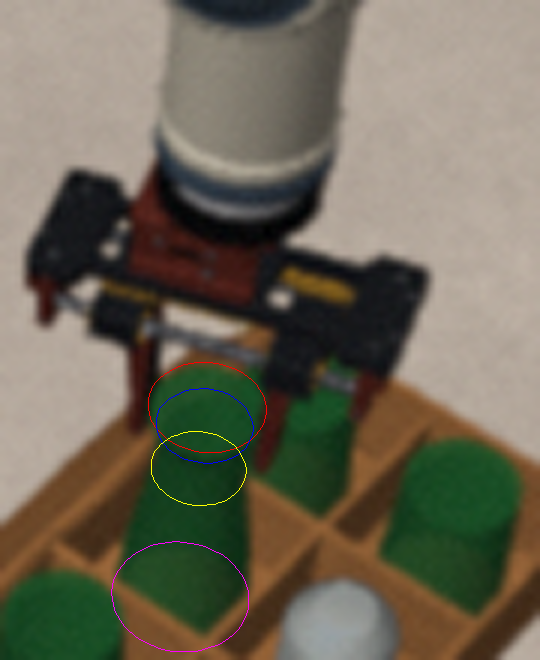

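The overlays show that the glass estimate is good. The gap comes from the long straight fingers clamping the 58 mm foot instead of the waist, so this top grip is not usable. I will release, rise, and grip the waist from the side with the tool near horizontal. The purple glass stands on the radial approach, so I first map the obstacles and fit the arm's kinematics to choose a direction.

```bash
python3 - <<'E'
from plan import *
from h import *
from bench import *
np.set_printoptions(precision=4,suppress=True)
gripper_open()
s=state();print(s["time"],s["finger_gap"],s["ee_pos"])
move_l([.480,.191,.28],speed=.2,orientation=list(qpick))
rng=np.random.default_rng(0);D=[]
from scipy.spatial.transform import Rotation as Ro
for i in range(1500):
    p=np.array([rng.uniform(.25,.75),rng.uniform(-.4,.4),rng.uniform(.1,.5)])
    q=Ro.from_euler("xyz",[rng.uniform(-np.pi,np.pi),rng.uniform(-1.5,1.5),rng.uniform(-np.pi,np.pi)]).as_quat()[[3,0,1,2]]
    j=inverse_kinematics(list(p),list(q))
    if j is not None:D.append(np.r_[p,q,j])
D=np.array(D);np.save("ik.npy",D);print(len(D),D[:,7:].min(0),D[:,7:].max(0),state()["time"])
d=pickle.load(open("d1.pkl","rb"))
for n in("scene","side"):
    g=d[n];C=cloud(g);hsv=cv2.cvtColor(g["frame"],cv2.COLOR_BGR2HSV)
    m=(abs(hsv[...,0].astype(int)-138)<15)&(hsv[...,1]>90);P=C[m];P=P[(P[:,2]>.0)&(P[:,2]<.2)]
    print("purple",len(P),np.median(P,0),P[:,2].max())
    print("top purple",np.median(P[P[:,2]>.14],0))
g=d["wrist"];print("mill",unproj(d["scene"],np.array(534/1.5),np.array(303/1.5),z=.17),"box corner",cloud(d["scene"])[100//1,int(650/1.5)],cloud(d["scene"])[int(190/1.5),int(640/1.5)])
E
```

```text
6.5583 0.08777477459692229 [0.4799 0.191  0.1218]
779 [-2.1279 -0.8386  0.1915 -1.5018  0.2743 -2.6448] [2.472  2.0944 2.458  4.6436 2.6909 2.6417] 7.5
purple 752 [0.3064 0.1654 0.0908] 0.15980411911932946
top purple [0.2948 0.1787 0.1535]
purple 831 [0.2911 0.1621 0.0846] 0.16065081494962608
top purple [0.2903 0.1759 0.1562]
mill [0.7472 0.0828 0.17  ] box corner [0.7025 0.5329 0.1789] [0.7188 0.53   0.0747]
```

```bash
cat > fk.py <<'E'
import numpy as np
from scipy.spatial.transform import Rotation as Ro
def fk(q,X,links=False):
    a1,H,x2,L1,x3,L2,L3,off=X[:8]
    q=np.atleast_2d(q)
    rz=lambda a:Ro.from_euler("z",a);ry=lambda a:Ro.from_euler("y",a)
    R=rz(q[:,0]);p=R.apply([a1,0,H]);sh=p
    R=R*ry(q[:,1]);p=p+R.apply([x2,0,L1]);el=p
    R=R*ry(q[:,2]);p=p+R.apply([x3,0,L2]);wr=p
    R=R*rz(q[:,3])*ry(q[:,4]);p=p+R.apply([0,0,L3])
    R=R*rz(q[:,5]+off)
    return (sh,el,wr,p,R) if links else (p,R)
E
python3 - <<'E'
from fk import *
from scipy.optimize import least_squares
D=np.load("ik.npy");Rt=Ro.from_quat(D[:,[4,5,6,3]]);P=D[:,:3];Q=D[:,7:]
best=None
for off in(np.pi/2,-np.pi/2):
    def f(X):
        p,R=fk(Q,X);return np.r_[(p-P).ravel(),.2*(R*Rt.inv()).as_rotvec().ravel()]
    r=least_squares(f,[0,.3,0,.3,0,.3,.2,off])
    print(off,r.cost,r.x)
    if best is None or r.cost<best.cost:best=r
X=best.x;np.save("X.npy",X);p,R=fk(Q,X);print(abs(p-P).max(),(R*Rt.inv()).magnitude().max())
E
```

```text
1.5707963267948966 0.44928756342071574 [-1.84120226e-03  1.56698247e-01  1.09384651e-04  3.73950172e-01
  9.71829970e-02  5.60571375e-01  3.69004599e-01  1.57079633e+00]
-1.5707963267948966 0.44928756342071574 [-1.84120224e-03  1.56698247e-01  1.09384661e-04  3.73950172e-01
  9.71829969e-02  5.60571375e-01  3.69004599e-01 -4.71238898e+00]
0.03591976423037668 1.7264325014125766e-15
```

```bash
cat > fk.py <<'E'
import numpy as np
from scipy.spatial.transform import Rotation as Ro
def fk(q,X,links=False):
    q=np.atleast_2d(q);V=np.asarray(X)[:15].reshape(5,3)
    rz=lambda a:Ro.from_euler("z",a);ry=lambda a:Ro.from_euler("y",a)
    R=rz(q[:,0]);p=R.apply(V[0]);sh=p
    R=R*ry(q[:,1]);p=p+R.apply(V[1]);el=p
    R=R*ry(q[:,2]);p=p+R.apply(V[2]);wr=p
    R=R*rz(q[:,3]);R=R*ry(q[:,4]);p=p+R.apply(V[3])
    R=R*rz(q[:,5]+np.pi/2);p=p+R.apply(V[4])
    return (sh,el,wr,p,R) if links else (p,R)
E
python3 - <<'E'
from fk import *
np.set_printoptions(precision=4,suppress=True)
from scipy.optimize import least_squares
D=np.load("ik.npy");Rt=Ro.from_quat(D[:,[4,5,6,3]]);P=D[:,:3];Q=D[:,7:]
x0=np.zeros(15);x0[[2,5,8,11]]=[.16,.37,.56,.37]
r=least_squares(lambda X:(fk(Q,X)[0]-P).ravel(),x0)
print(r.cost,r.x.reshape(5,3));X=r.x;np.save("X.npy",X);p,R=fk(Q,X);print(abs(p-P).max())
E
```

```text
3.9463074650353573e-29 [[-0.      0.0217  0.1572]
 [ 0.      0.0254  0.3726]
 [ 0.0969 -0.0131  0.5585]
 [-0.      0.      0.3464]
 [ 0.     -0.      0.0207]]
6.661338147750939e-16
```

```bash
cat > srch.py <<'E'
from plan import *
from fk import *
from scipy.optimize import least_squares
np.set_printoptions(precision=3,suppress=True)
X=np.load("X.npy")
lo=np.array([-2.87,-.86,.17,-1.51,.06,-2.65]);hi=np.array([2.87,2.18,2.46,4.65,2.69,2.65])
def ik(p,Rm,seeds):
    Rt=Ro.from_matrix(Rm);out=[]
    for s in seeds:
        f=lambda q:np.r_[(fk(q,X)[0][0]-p)*5,(fk(q,X)[1][0]*Rt.inv()).as_rotvec()]
        r=least_squares(f,np.clip(s,lo+.02,hi-.02),bounds=(lo+.01,hi-.01),max_nfev=60)
        if r.cost<1e-8 and not any(np.abs(r.x-o).max()<.05 for o in out):out.append(r.x)
    return out
def frame(axis,u,t,flip):
    z=np.cos(t)*u-np.sin(t)*axis;y=np.cross(axis,u)*(1 if not flip else -1);x=np.cross(y,z)
    return np.stack([x,y,z],1)
GH=.126
def pose(mouth,axis,u,t,flip):
    R=frame(axis,u,t,flip);g=mouth+GH*axis;return g+.011*R[:,2],R
E
cat > run.py <<'E'
from srch import *
rng=np.random.default_rng(1)
seeds=[rng.uniform(lo,hi) for _ in range(10)]+[np.array([.3,-.1,1.3,0,1.9,-.06]),np.array([.3,0,1.4,1.5,1.5,0]),np.array([.3,0,1.4,-1.2,1.5,0]),np.array([.3,0,1.4,3.1,1.5,0])]
import sys,pickle
t=np.radians(float(sys.argv[1]));U=np.array([0,0,1.]);out={"pick":[],"end":[]}
e1=np.cross(n,U);e1/=np.linalg.norm(e1);e2=np.cross(n,e1)
for k in range(0,360,20):
    a=np.radians(k)
    for fl in(0,1):
        p,R=pose(np.array([.48,.191,.005]),U,az(a),t,fl)
        for q in ik(p,R,seeds):out["pick"].append((k,fl,q))
        p,R=pose(mouth,n,np.cos(a)*e1+np.sin(a)*e2,t,fl)
        for q in ik(p,R,seeds):out["end"].append((k,fl,q))
pickle.dump(out,open(f"o{sys.argv[1]}.pkl","wb"))
for nm in out:
    for k,fl,q in out[nm]:
        sh,el,wr,p,R=fk(q,X,True);print(nm,k,fl,q,"el",el[0],"wr",wr[0],"z",R.as_matrix()[0][:,2])
E
time python3 run.py 22 > o22.txt; wc -l o22.txt; cat o22.txt | cut -c1-170
```

```text
52 o22.txt
pick 60 1 [-0.396 -0.569  2.341  1.213  1.379 -0.142] el [-0.167  0.121  0.471] wr [ 0.315 -0.095  0.264] z [ 0.464  0.803 -0.375]
pick 80 1 [-0.384 -0.166  2.042  1.141  1.642 -0.362] el [-0.039  0.067  0.525] wr [ 0.423 -0.134  0.264] z [ 0.161  0.913 -0.375]
pick 100 1 [-0.306  0.135  1.745  1.036  1.87  -0.486] el [0.062 0.03  0.526] wr [ 0.537 -0.134  0.264] z [-0.161  0.913 -0.375]
pick 120 0 [-0.198  0.377  1.458  0.928  2.087  2.556] el [0.144 0.019 0.504] wr [ 0.645 -0.095  0.264] z [-0.464  0.803 -0.375]
pick 120 1 [-0.198  0.377  1.458  0.928  2.087 -0.586] el [0.144 0.019 0.504] wr [ 0.645 -0.095  0.264] z [-0.464  0.803 -0.375]
pick 140 0 [-0.075  0.579  1.19   0.81   2.298  2.443] el [0.207 0.032 0.469] wr [ 0.733 -0.021  0.264] z [-0.71   0.596 -0.375]
pick 140 1 [-0.075  0.579  1.19   0.81   2.298 -0.699] el [0.207 0.032 0.469] wr [ 0.733 -0.021  0.264] z [-0.71   0.596 -0.375]
pick 160 0 [0.056 0.742 0.957 0.65  2.494 2.275] el [0.249 0.061 0.432] wr [0.79  0.078 0.264] z [-0.871  0.317 -0.375]
pick 160 1 [ 0.056  0.742  0.957  0.65   2.494 -0.867] el [0.2
[... 4900 characters left out ...]
15] z [0.948 0.22  0.229]
end 300 1 [-1.239 -0.442  2.356  1.823  1.553 -0.694] el [-0.007  0.166  0.494] wr [ 0.141 -0.305  0.215] z [0.948 0.22  0.229]
end 320 0 [-1.246 -0.174  2.054  1.603  1.791  2.329] el [0.024 0.076 0.524] wr [ 0.172 -0.404  0.262] z [0.861 0.5   0.096]
end 320 1 [-1.246 -0.174  2.054  1.603  1.791 -0.813] el [0.024 0.076 0.524] wr [ 0.172 -0.404  0.262] z [0.861 0.5   0.096]
end 340 0 [-1.188  0.006  1.761  1.398  1.955  2.244] el [0.044 0.016 0.53 ] wr [ 0.23  -0.48   0.326] z [ 0.698  0.712 -0.083]
end 340 1 [-1.188  0.006  1.761  1.398  1.955 -0.898] el [0.044 0.016 0.53 ] wr [ 0.23  -0.48   0.326] z [ 0.698  0.712 -0.083]
real	1m6.687s
user	1m7.146s
sys	0m0.092s
```

```bash
cat > wp.py <<'E'
from srch import *
t=np.radians(22);U=np.array([0,0,1.]);e1=np.cross(n,U);e1/=np.linalg.norm(e1);e2=np.cross(n,e1)
M0=np.array([.48,.191,.005])
def one(p,R,seed):
    s=ik(p,R,[seed]);return s[0] if s else None
pk,Rk=pose(M0,U,az(np.radians(90)),t,1)
pe,Re=pose(mouth,n,e1,t,1)
qp=one(pk,Rk,[-.345,0,1.9,1.09,1.75,-.43]);qe=one(pe,Re,[-1.094,.142,1.483,1.198,2.096,-.977])
ppre=pk-.13*Rk[:,2]
def wq(R):
    q=Ro.from_matrix(R).as_quat();return [q[3],q[0],q[1],q[2]]
E
python3 - <<'E'
from wp import *
import pickle
from h import *
from bench import *
d=pickle.load(open("d1.pkl","rb"))
g=d["wrist"];V=g["view"];c=-V[:3,:3].T@V[:3,3]
# tool frame at d1
Rq=Ro.from_quat(qpick[[1,2,3,0]]).as_matrix();print("cam in tool",Rq.T@(c-np.array([.4807,.1908,.2598])), "pick tool x world",Rk[:,0],"end tool x",Re[:,0])
q0=np.array(state()["joint_pos"]);print(q0,qp,qe)
qpre=one(ppre,Rk,qp);qhi=one(np.array([.48,.0,.40]),Rk,qp);ql=one(pk+[0,0,.2],Rk,qp)
print("pre",ppre,qpre,"hi",qhi,"lift",ql,"end",pe)
def path(a,b,lab,glass):
    Q=np.linspace(a,b,9);sh,el,wr,p,R=fk(Q,X,True);Rm=R.as_matrix()
    for i in range(9):
        gr=p[i]-.011*Rm[i][:,2]
        ax=np.cross(0,0) if 0 else (np.cos(t)*np.cross(Rm[i][:,1]*-1,0*Rm[i][:,1]) if 0 else None)
        # glass axis in tool frame
        A=Rm[i]@(Rk.T@U);print(lab,"tip",p[i]+.008*Rm[i][:,2],"wr",wr[i],("mouth",gr-GH*A,"foot",gr+(.155-GH)*A) if glass else "")
path(q0,qhi,"a",0);path(qhi,qpre,"b",0);path(ql,qe,"c",1)
for nm,uv,z in(("mug",(218,390),.05),("tallglass",(222,455),.15)):
    print(nm,unproj(d["scene"],np.array(uv[0]/1.5),np.array(uv[1]/1.5),z=z))
E
```

```text
cam in tool [ 0.077 -0.    -0.18 ] pick tool x world [0.    0.375 0.927] end tool x [-0.475  0.519  0.71 ]
[ 0.313 -0.104  1.293  0.     1.954 -0.063] [-0.35  -0.006  1.892  1.09   1.758 -0.43 ] [-1.094  0.142  1.483  1.198  2.096 -0.977]
pre [0.48  0.081 0.176] [-0.558  0.055  1.735  1.03   1.98  -0.446] hi [-0.675  0.055  1.329  1.225  2.263 -0.076] lift [-0.35  -0.176  1.68   1.186  1.92  -0.071] end [ 0.484 -0.217  0.293]
a tip [0.48  0.191 0.271] wr [0.48  0.191 0.646] 
a tip [0.475 0.179 0.262] wr [0.51  0.132 0.633] 
a tip [0.473 0.167 0.263] wr [0.532 0.069 0.62 ] 
a tip [0.473 0.153 0.271] wr [0.546 0.003 0.607] 
a tip [0.476 0.136 0.286] wr [ 0.551 -0.066  0.593] 
a tip [0.48  0.113 0.308] wr [ 0.547 -0.136  0.579] 
a tip [0.483 0.085 0.334] wr [ 0.534 -0.206  0.566] 
a tip [0.484 0.049 0.365] wr [ 0.512 -0.275  0.552] 
a tip [0.48  0.007 0.397] wr [ 0.48  -0.34   0.537] 
b tip [0.48  0.007 0.397] wr [ 0.48  -0.34   0.537] 
b tip [0.487 0.016 0.371] wr [ 0.485 -0.333  0.509] 
b tip [0.491 0.025 0.345] wr [ 0.488 -0.325  0.48 ] 
b tip [0.495 0.034 0.317] wr [ 0.49  -0.316  0
[... 843 characters left out ...]
 ('mouth', array([ 0.565, -0.019,  0.197]), 'foot', array([ 0.513, -0.015,  0.343]))
c tip [ 0.526 -0.052  0.305] wr [ 0.413 -0.389  0.428] ('mouth', array([ 0.572, -0.076,  0.197]), 'foot', array([ 0.508, -0.068,  0.338]))
c tip [ 0.519 -0.106  0.301] wr [ 0.383 -0.436  0.419] ('mouth', array([ 0.573, -0.133,  0.197]), 'foot', array([ 0.498, -0.12 ,  0.332]))
c tip [ 0.506 -0.159  0.296] wr [ 0.348 -0.48   0.409] ('mouth', array([ 0.568, -0.191,  0.198]), 'foot', array([ 0.482, -0.172,  0.326]))
c tip [ 0.488 -0.211  0.291] wr [ 0.308 -0.522  0.399] ('mouth', array([ 0.557, -0.248,  0.2  ]), 'foot', array([ 0.461, -0.222,  0.319]))
mug [ 0.419 -0.384  0.05 ]
tallglass [ 0.558 -0.461  0.15 ]
```

The path is clear: approach from -y with the tool tilted 22° down, jaws along x and the camera on the upper side. Executing to the grasp.

```bash
python3 - <<'E'
from wp import *
import pickle,cv2
from bench import *
movej(list(one(np.array([.48,.0,.40]),Rk,qp)))
move_to(list(ppre),wq(Rk));s=state();print(s["time"],s["ee_pos"],ppre)
move_l(list(pk),speed=.1,orientation=wq(Rk));hold(.2);s=state();print(s["time"],s["ee_pos"],pk,s["ft_force"])
move_l(list(2*pk-s["ee_pos"]),speed=.02,orientation=wq(Rk));hold(.1);s=state();print(s["time"],s["ee_pos"],s["ft_force"])
d={n:get_image(n) for n in("wrist","side","scene")};pickle.dump(d,open("d4.pkl","wb"))
cv2.imwrite("pics/w4.png",cv2.resize(d["wrist"]["frame"],(768,576)));cv2.imwrite("pics/s4.png",cv2.resize(d["side"]["frame"][60:230,150:330],(720,680)[:2]) if 0 else cv2.resize(d["side"]["frame"][90:230,170:330],(640,560)))
E
```

```text
9.5667 [0.481 0.081 0.177] [0.48  0.081 0.176]
11.2167 [0.48  0.201 0.127] [0.48  0.201 0.127] [ 0.062 -0.534  0.648]
11.5667 [0.48  0.202 0.127] [ 0.402 -0.052  0.106]
```

View pics/w4.png

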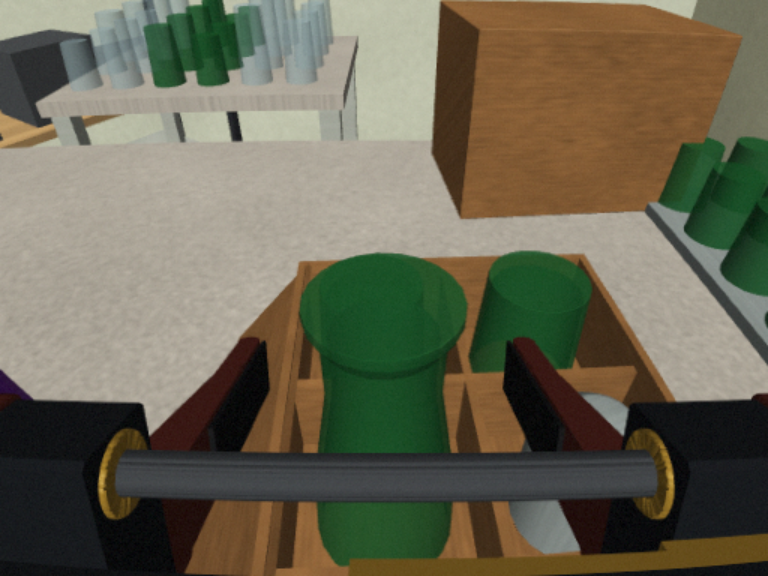

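View pics/s4.png

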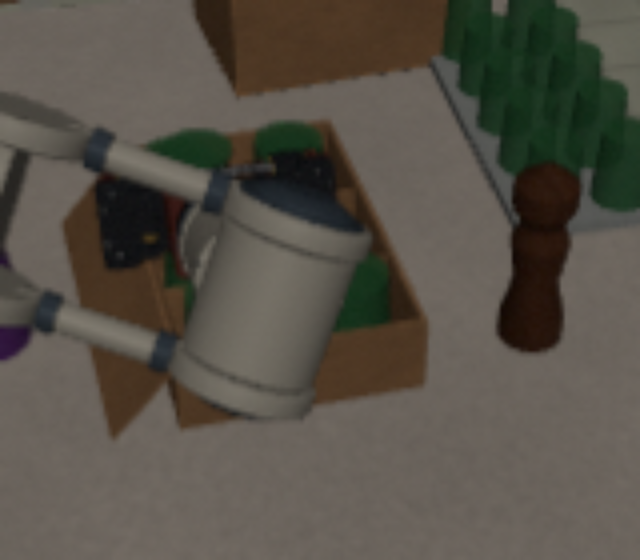

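The glass foot at (384,310) sits centred between the fingers (268 and 505), with the waist at pad level. Closing.

```bash
python3 - <<'E'
from wp import *
import pickle,cv2
from bench import *
close();hold(.2);s=state();print(s["time"],s["ee_pos"],s["ft_force"],s["finger_gap"])
np.save("grasp.npy",s["ee_pos"])
if .044<s["finger_gap"]<.052:
    move_l(list(pk+[0,0,.05]),speed=.08,orientation=wq(Rk))
    s=state();print(s["time"],s["ee_pos"],s["ft_force"],s["finger_gap"])
    move_l(list(pk+[0,0,.2]),speed=.15,orientation=wq(Rk));hold(.2)
    s=state();print(s["time"],s["ee_pos"],s["ft_force"],s["finger_gap"])
d={n:get_image(n) for n in("wrist","side","scene")};pickle.dump(d,open("d5.pkl","wb"))
cv2.imwrite("pics/w5.png",cv2.resize(d["wrist"]["frame"],(768,576)));cv2.imwrite("pics/s5.png",cv2.resize(d["scene"]["frame"][20:230,200:400],(640,672)[:2]) if 0 else cv2.resize(d["scene"]["frame"][20:200,220:380],(533,600)))
E
```

```text
12.6667 [0.48  0.202 0.127] [-1.131 -0.819  0.953] 0.04537370943753147
13.4417 [0.48  0.201 0.177] [ 0.922  0.033 -2.175] 0.04498950220675896
14.7917 [0.48  0.201 0.326] [ 0.279 -0.954 -1.755] 0.04511834782283219
```

View pics/w5.png

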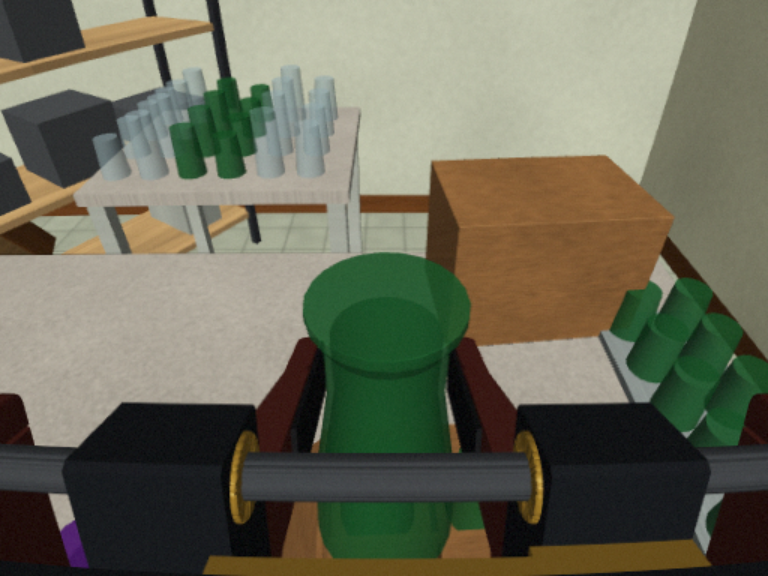

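View pics/s5.png

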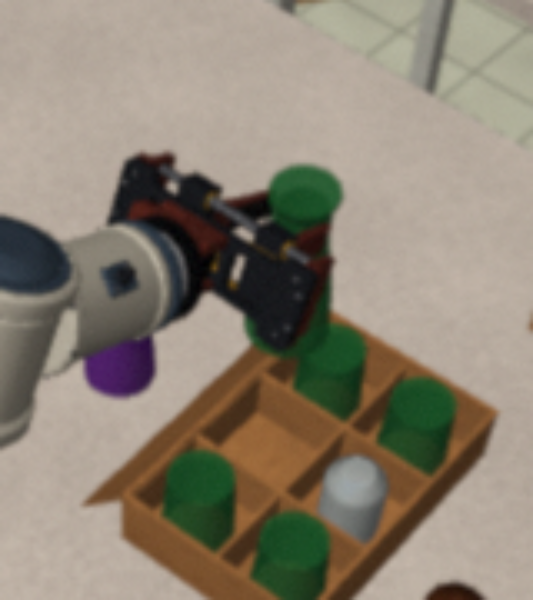

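The glass is held (gap 45 mm, foot still at (386,310), so no slip) and the others are undisturbed. Now moving to the view point.

```bash
python3 - <<'E'
from wp import *
import pickle,cv2
from h import proj
from bench import *
gz=np.load("grasp.npy")
# glass pose relative to tool as grasped: mouth at M0 (z=.005), jaws centre x on tool
off=Rk.T@(np.array([gz[0],.191,.005])-gz)   # mouth in tool frame
P=mouth-Re@off;print("target",P,pe)
ql=state()["joint_pos"]
qe=one(P,Re,qe);Q=np.linspace(ql,qe,5)
movej(list(qe));hold(.3);s=state();print(s["time"],s["ee_pos"],P)
c=P.copy()
def rerr(s):
    w=np.asarray(s["ee_rot"]);return np.degrees((Ro.from_matrix(Re)*Ro.from_quat(w[[1,2,3,0]]).inv()).as_rotvec())
print("rot err deg",rerr(s))
c+=P-s["ee_pos"];move_l(list(c),speed=.02,orientation=wq(Re));hold(.3);s=state();print(s["time"],1e3*(s["ee_pos"]-P),rerr(s),s["ft_force"],s["finger_gap"])
d={n:get_image(n) for n in("wrist","side","scene")};pickle.dump(d,open("d6.pkl","wb"))
cv2.imwrite("pics/w6.png",cv2.resize(d["wrist"]["frame"],(768,576)))
for nm,cr,f in(("scene",(170,180,150,150),4),("side",(210,120,160,150),4)):
    g=d[nm];im=cv2.resize(g["frame"][cr[1]:cr[1]+cr[3],cr[0]:cr[0]+cr[2]],None,fx=f,fy=f,interpolation=cv2.INTER_CUBIC);cv2.imwrite(f"pics/{nm}6r.png",im)
    tt=np.linspace(0,2*np.pi,60)
    for h,r,col in((.155,.029,(0,0,255)),(.045,.034,(0,255,255)),(0,.037,(255,0,255))):
        pts=mouth+h*n+r*(np.cos(tt)[:,None]*e1+np.sin(tt)[:,None]*e2)
        cv2.polylines(im,[((proj(g,pts)-np.array(cr[:2])+.5)*f).astype(int).reshape(-1,1,2)],True,col,1)
    cv2.imwrite(f"pics/{nm}6.png",im)
E
```

```text
target [ 0.484 -0.217  0.293] [ 0.484 -0.217  0.293]
16.7833 [ 0.484 -0.216  0.293] [ 0.484 -0.217  0.293]
rot err deg [ 0.02   0.007 -0.065]
17.3333 [-0.241 -0.73  -0.187] [0.002 0.002 0.007] [ 0.168 -0.956 -1.858] 0.045271368558321236
```

View pics/scene6.png

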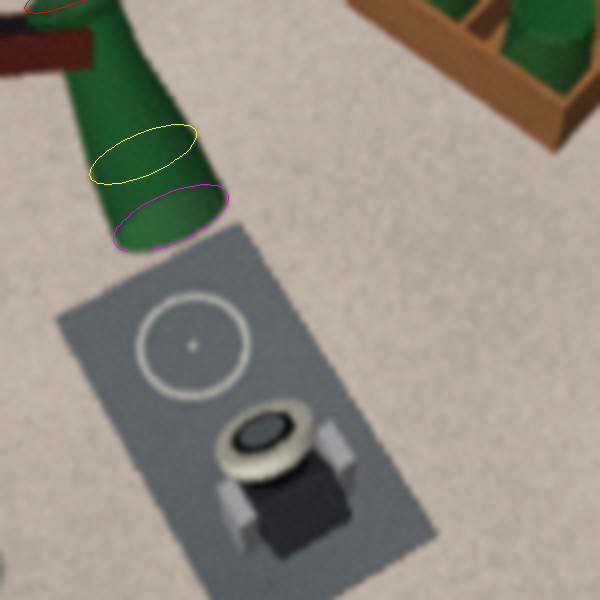

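View pics/side6.png

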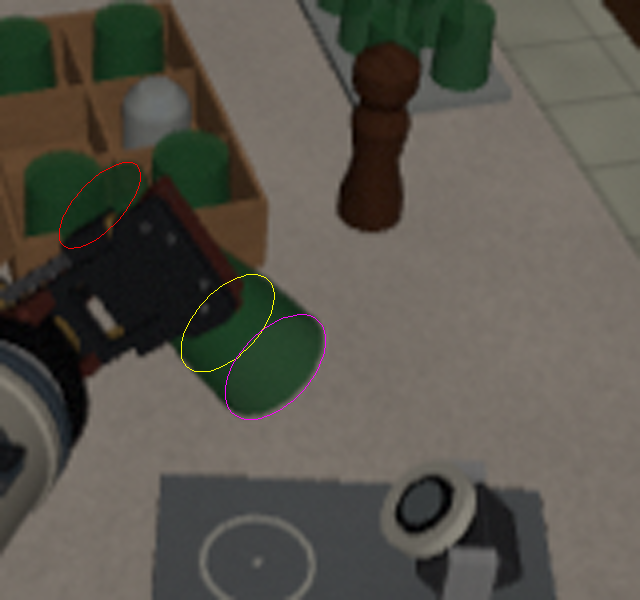

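View pics/w6.png

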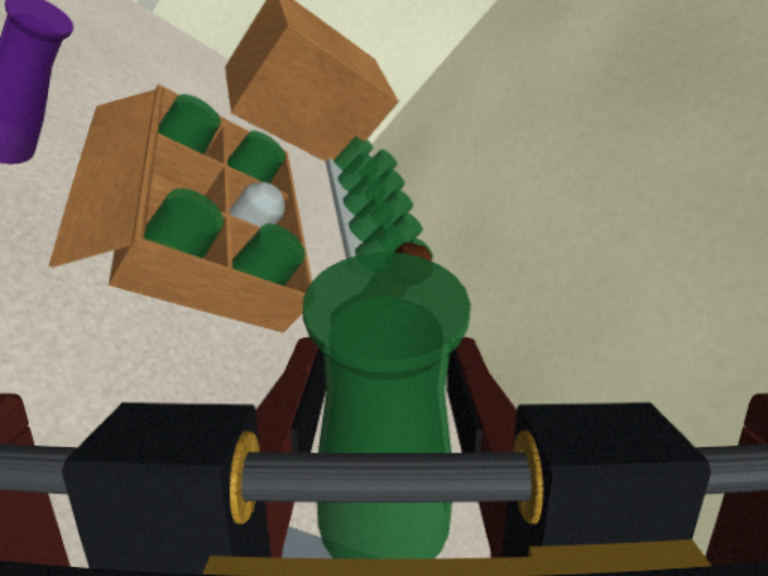

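The mouth overlays match the glass's rim in both views to about 1 mm, and the wrist view shows no slip (foot still at (386,310)). Final stillness check, then hand in.

```bash
python3 - <<'E'
from wp import *
from bench import *
hold(.5);s=state();print(s["time"],abs(s["dq"]).max(),s["ee_pos"]-pe,s["finger_gap"]);job_done()
E
```

```text
17.9833 0.001482584477891929 [-0. -0. -0.] 0.04536774129094574
the job is handed in; nothing more can be done
```

The waisted green glass is out of the carton and held at the small camera, mouth facing the lens, and I handed the job in at about 18 s of the 35 s allowed. No verdict came back.

- **Grasp:** My first grip, from above, closed on the 58 mm foot instead of the waist (gap 56.8 mm). I opened without lifting and gripped the waist from the side, with the tool tilted 22° down.
- **Final pose:** The tool is within about 1 mm and 0.01° of its target, the joints are still, and the grip is steady at 45 mm.
- **Gap reading:** 45 mm is a little under the 48 mm waist. The first grip on the foot also read low.
- **Glass position:** The predicted mouth outline matches the glass's rim to about 1 mm in both fixed views. The wrist view shows no slip since the grasp.
- **Other objects:** The purple glass, mill, shaker and tumblers were where they started in the last pictures. The arm's path kept clear of the camera and its stand. I did not check the mug and clear glass again at the end.
- **Remaining uncertainty:** The two cameras put the ring centre about 2 mm apart in x and 4 mm apart in y. I used the average, which agrees with the lens position I measured separately.

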